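Slide the bench stand's fork mount out to its end stop

ROBOT

A 6-joint arm with a two-finger parallel gripper is mounted at the origin on the work surface. World frame = base frame: x ahead of the robot, y to its left, z up, the work surface at z = 0. Lengths are in m, angles in degrees, forces in N, time in s.
With the tool pointing down it reaches from about 0.35 to 0.775 m from the base axis. Payload 7.3 kg.
Tool frame: the origin (TCP) lies at the very end of the fingers, on their centre line; the grasp point (between the pads) lies 19 mm behind it (bot.grip_point_offset is the distance from the TCP to the grasp point, in m); z points along the fingers, y is the line along which they close (so a half turn about z gives the same grasp; the last joint's range is limited). The gripper opens to 92 mm and grips with 3 to 60 N. Pads are 19 mm wide; open, the fingers measure 130 mm over their backs; the gripper's body (75 mm by 190 mm) begins 47 mm behind the grasp point.
Start: joints at [61.65, 19.595, 87.324, -0, 73.075, -8.365], TCP at [0.179, 0.493, 0.227] pointing down, gripper open.
Joint ranges: [-145.02, 145.02], [-44.19, 115.74], [2.07, 154.8], [-57.11, 237.11], [16.16, 152.29], [-177.93, 177.93]. Speed limits (degrees/s): [147.25, 147.25, 180, 180, 180, 180].

INTERFACE

Orientations are given as [roll, pitch, yaw] about the fixed x, y, z axes, in that order (R = Rz(yaw) Ry(pitch) Rx(roll)).
In Python, from plant import bot gives the robot as it stands. The module is installed in compiled form; this text tells all that it offers.
- The arm moves only by the tool arm_command, never from a script. Its argument "targets" is a list of rows, each an object with "dp": the shift along the world's x, y, z in m, a list of three; "turn": the turn about the world's z in degrees; "hand": the closure in counts, from 0 (fully open) to 255 (shut). A call has 1 to 8 rows; each row is the pose to reach, as a shift and turn from the pose commanded when the call began; what a row does not reach only later rows make up. A row lasts 1/8 s, in which the tool goes at most 62.5 mm and 10.7 degrees, less where a joint would pass 70% of its speed; a pose out of reach is approached as far as the arm can. A call with a gripper value outside its range is refused whole. The fingers move at their own pace and stop on an object; "force" is the grip in N (left out, the last holds). Time passes only in rows, so rows that repeat a pose let the fingers close. It gives the time, the measured TCP pose, the force, the opening and the grip force at its end, in the units of the state.
- bot.state(): the state, without advancing time (a new reading comes with each control period).
- bot.camera(name): name is "scene" or "side" or "wrist"; returns a dict with "pixels" (400x640x3 uint8, red, green, blue), "intrinsics" (3x3 intrinsics, pixels), "rvec" (rotation vector, rad) and "tvec" (3), from world to camera coordinates, as OpenCV has them. Camera axes: x right, y down, z forward; pixel columns grow to the right and rows downward; lengths in m; the calibration is good to about 2 mm. A picture is of the moment at which its call begins. There is no depth.
- bot.job_done(): hands the job in; it is judged then, once.
Trained networks look in the newest picture that a camera, given by its name, has taken for a name from the list of things; names that differ only in an ending like _2 or _b are one class to them, and where a whole thing is asked for, a point or a joint stands for the part that bears it (a point fixed in the world has none). Each returns a list of dicts, best first, with "confidence" (0 to 1); they miss things now and then, are a little off and sometimes report something else, mostly with a low value. They report only what shows in the picture. A call takes as long as a camera call.
- bot.regions_of(camera, query): "pixels" (400x640 bool, what is visible of it) and "pixel" ([column, row] in pixels, amid what is visible of it).
- bot.landmark_of(camera, query): "pixel" ([column, row] in pixels: a listed point, or the origin of a listed thing).
The state is a dict: "time": time; "q": joint angles; "qvel": joint speeds; "effort": joint torques, N m; "eef_pos": TCP position; "eef_rot": TCP orientation; "force": force on the tool from outside, world axes, zero at the start; "moment": the same for the moment, N m; "gripper_width": opening from 0.0 (shut) to 1.0 (fully open); "grasp_force": force on a finger pad.
Only numpy, scipy, OpenCV 4.12 (cv2) and the standard library are available. Lean on these libraries where they do the work, as an engineer would, in place of code of your own. Each camera call takes 0.05 s, during which the arm holds its last target. There are 200 camera calls.

TASK

Set the bench bicycle stand to its full length for the next, long frame: press the lock button on the fork-mount carriage with a fingertip, hold it down while you push the carriage along the rail until it rests against the end stop, and then let the button spring up so that the carriage is locked there. Only touch and push: do not pinch the carriage or force it, and leave the tools and parts around the stand where they lie.

Things in the scene. Friction and masses are not known exactly. Their poses are not given: they have to be found in the camera images.
- stand: Bench bicycle stand, bolted down: aluminium T-slot rail 730 mm long, 60 wide, top face 75 mm above the bench, on two dark feet 160 mm across. Origin on the bench under the rail's centre line, 330 mm from the rail end with the end stop; y along the rail towards the end stop, x across, z up. At the other end (y = -350 mm) a fixed cradle with two rubber horns, 177 mm high, not used.
- carriage (a joint): Place of the sliding carriage on the rail, m: 0.170 = against the end stop, 0 = farthest from it (starts 0 to 0.09). A dark metal saddle 136 mm long, 84 wide, top plate 88 mm above the bench; the fork mount is on its half towards the stop, the lock button on the other. Unlocked, it drags with 2 to 3 N and stays where left; with the button up it is clamped anywhere on the rail (over 60 N to shift).
- lock_button (a joint): How far the lock button is pressed, m: 0 = up (carriage locked), 0.005 = fully down. It starts to move at about 4.5 N, needs 6.5 N to be held fully down and springs back when let go. The carriage is free while it is pressed by more than 1 mm.
- button_top (a point): Centre of the lock button's top: ribbed steel cap, 36 mm across the rail by 40 along it, 106 mm above the bench when up, riding on the carriage. A black surround lies 6 mm below the cap's top on three sides; towards the end stop a black thumb fence, 48 mm wide, near face 25 mm from the cap's centre, rises 14 mm above the cap's top: a fingertip on the cap can push the carriage by it.
- fork_mount (a point): Centre of the fork mount's barrel on the carriage: aluminium barrel 31 mm in diameter, 100 mm long, lying across the rail 142 mm above the bench, 83 mm from the button's centre towards the end stop, on a pedestal; steel nut at one end, small lever at the other (about 160 mm in all).
- end_stop (a point): Middle of the end stop's face, 88 mm above the bench: a black rubber buffer 50 mm wide, 10 mm thick, on a steel block bolted on the rail, 107 mm high. The carriage touches it at the end of its travel; the button's centre is then 108 mm from this face, the fork mount's centre 25 mm.
- wrench: Loose steel spanner 160 mm long lying beside the stand; to be left alone. Origin under its middle, x along it.
- screwdriver: Loose screwdriver 200 mm long with a red handle, lying beside the stand; to be left alone. Origin under its middle, x along it.
- cassette: Loose stack of steel sprockets, 100 mm in diameter, 32 mm high, lying flat; to be left alone. Origin under its centre.
- grease_tub: Loose white tub with a black lid, 64 mm in diameter, 65 mm high; to be left alone. Origin under its centre.
- parts_bowl: Loose round steel bowl, 100 mm in diameter, 34 mm high; to be left alone. Origin under its centre.
- pedal: Loose black bicycle pedal, 90 x 70 x 24 mm, lying flat; to be left alone. Origin under its centre.
- stem: Loose aluminium handlebar stem, 125 mm long, 40 mm high; to be left alone. Origin under its middle, x along it.

How it is judged:
By the outcome, as a careful person would: the job done as asked, in the order asked, and still so for the second after the job is handed in, with the robot touching nothing.
It also fails if it takes over 35 s, if anything falls off the work surface, if the arm or the gripper's body presses on something with over 40 N, if the wrist force passes 120 N, or if a joint passes its speed limit or range.

## Working session

There is one attempt and no reset: what is moved stays moved. The work goes in short steps, Python scripts to look and compute and a tool call to move; the robot and the scene stay as the last step left them, time stands still between calls to the robot, and variables do not carry over. Pictures are saved under pics/ and viewed, at most 10 in all, crops included, and the job is handed in when it is done.

Besides the shell and the picture viewer there is one more tool, called by a JSON object that holds its "method" and its "body", one argument or row to a line. arm_command: Moves the arm, as the interface text tells. Its arguments: {"type":"object","properties":{"targets":{"type":"array","items":{"type":"object","properties":{"dp":{"type":"array","items":{"type":"number"}},"turn":{"type":"number"},"hand":{"type":"number"}}}},"force":{"type":"number"}},"required":["targets"]}

```bash
mkdir -p pics; cat > h.py <<'E'
import numpy as np, cv2
from plant import bot
def ray(c,p):
    R,_=cv2.Rodrigues(np.array(c["rvec"],float)); t=np.array(c["tvec"],float).ravel()
    d=R.T@np.linalg.inv(np.array(c["intrinsics"]))@np.array([p[0],p[1],1.]); return -R.T@t,d/np.linalg.norm(d)
def atz(c,p,z):
    o,d=ray(c,p); return o+d*(z-o[2])/d[2]
def tri(rs):
    A=sum(np.eye(3)-np.outer(d,d) for o,d in rs); b=sum((np.eye(3)-np.outer(d,d))@o for o,d in rs); return np.linalg.solve(A,b)
E
python3 - <<'E'
from h import *
np.set_printoptions(precision=4,suppress=True)
Z=dict(button_top=.106,fork_mount=.142,end_stop=.088,stand=0)
for n in ["scene","side","wrist"]:
    c=bot.camera(n); cv2.imwrite(f"pics/{n}.png",c["pixels"][:,:,::-1])
    for k,z in Z.items():
        for l in bot.landmark_of(n,k)[:2]: print(n,k,np.round(l["pixel"]),round(l["confidence"],2),atz(c,l["pixel"],z))
print(bot.state())
E
```

```text
scene button_top [172. 269.] 0.73 [ 0.7763 -0.3258  0.106 ]
scene button_top [310. 205.] 0.44 [ 0.5457 -0.0475  0.106 ]
scene fork_mount [343. 199.] 0.71 [0.5466 0.0352 0.142 ]
scene end_stop [392. 218.] 0.7 [0.5445 0.1614 0.088 ]
scene stand [286. 227.] 0.75 [ 0.5423 -0.1154  0.    ]
side button_top [318. 213.] 0.48 [ 0.5392 -0.0247  0.106 ]
side fork_mount [315. 221.] 0.56 [0.5447 0.0442 0.142 ]
side end_stop [313. 273.] 0.56 [0.5441 0.1705 0.088 ]
side stand [318. 216.] 0.93 [ 0.543  -0.1178  0.    ]
{'time': 0.75, 'q': array([61.6505, 19.5946, 87.3253,  0.0016, 73.0748, -8.3649]), 'qvel': array([ 0.0334,  0.0144,  0.004 , -0.0606, -0.0265,  0.0376]), 'effort': array([ -0.0004, -43.1057, -24.4463,   0.0721,   0.0481,  -0.    ]), 'eef_pos': array([0.1794, 0.4934, 0.2267]), 'eef_rot': array([179.9946,  -0.0008, 160.015 ]), 'force': array([-0.5553, -0.4117,  0.2159]), 'moment': array([ 0.0022, -0.0151,  0.0282]), 'grasp_force': 0.0, 'gripper_width': 0.9955294215508029}
```

View pics/scene.png

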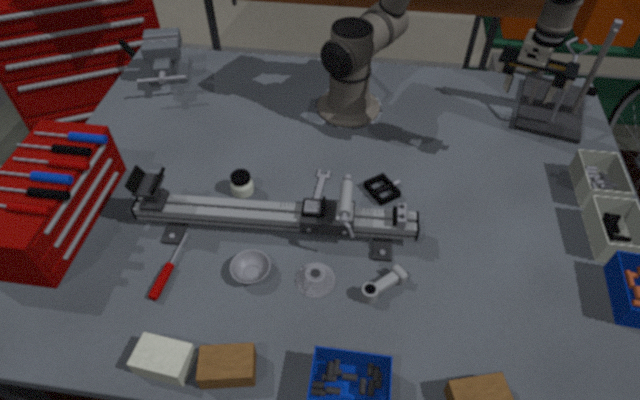

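View pics/side.png

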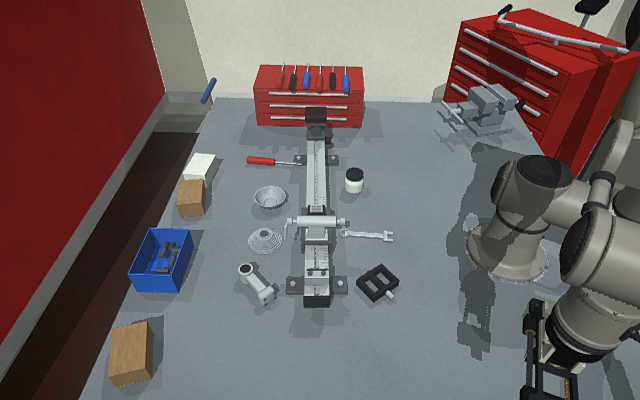

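The scene picture shows the rail along world y, with the button at (312,207), the fork mount at (345,200) and the stop at (400,215). The (172,269) candidate is the red screwdriver, so it is false. The side view agrees. I'll move above the button with the gripper closed and the fingers closing across the rail.

{"method": "arm_command", "body": {
  "targets": [
    {"dp":[0.02,-0.03,0.01],"turn":-4,"hand":255},
    {"dp":[0.045,-0.07,0.03],"turn":-9,"hand":255},
    {"dp":[0.07,-0.11,0.03],"turn":-14,"hand":255},
    {"dp":[0.1,-0.15,0.03],"turn":-20,"hand":255},
    {"dp":[0.125,-0.19,0.03],"turn":-26,"hand":255},
    {"dp":[0.15,-0.23,0.03],"turn":-32,"hand":255},
    {"dp":[0.175,-0.27,0.03],"turn":-38,"hand":255},
    {"dp":[0.2,-0.31,0.03],"turn":-44,"hand":255}
  ],
  "force": 10
}}

```text
time: 1.75
eef_pos: [0.3801, 0.1821, 0.257]
eef_rot: [180.0, 0.0, 115.8]
force: [0.8, 0.1, -1.0]
gripper_width: 0.183
grasp_force: 0.0
```

{"method": "arm_command", "body": {
  "targets": [
    {"dp":[0.025,-0.04,0],"turn":-5,"hand":255},
    {"dp":[0.05,-0.08,0],"turn":-10,"hand":255},
    {"dp":[0.08,-0.12,0],"turn":-15,"hand":255},
    {"dp":[0.11,-0.16,0],"turn":-20,"hand":255},
    {"dp":[0.14,-0.2,0],"turn":-25,"hand":255},
    {"dp":[0.165,-0.243,0],"turn":-26,"hand":255},
    {"dp":[0.165,-0.243,0],"turn":-26,"hand":255},
    {"dp":[0.165,-0.243,0],"turn":-26,"hand":255}
  ]
}}

```text
time: 2.75
eef_pos: [0.544, -0.0593, 0.2565]
eef_rot: [-180.0, -0.0, 90.0]
force: [-0.0, 0.2, -0.5]
gripper_width: 0.003
grasp_force: 0.0
```

```bash
python3 - <<'E'
from h import *
np.set_printoptions(precision=4,suppress=True)
Z=dict(button_top=.106,fork_mount=.142,end_stop=.088)
rs={}
for n in ["wrist","scene","side"]:
    c=bot.camera(n); cv2.imwrite(f"pics/{n}2.png",c["pixels"][:,:,::-1])
    for k,z in Z.items():
        for l in bot.landmark_of(n,k)[:2]: print(n,k,np.round(l["pixel"]),round(l["confidence"],2),atz(c,l["pixel"],z))
s=bot.state();print(s["time"],s["eef_pos"],s["eef_rot"],s["force"],s["gripper_width"],s["q"])
E
```

```text
wrist button_top [320. 161.] 0.9 [ 0.5455 -0.037   0.106 ]
wrist fork_mount [314.  72.] 0.78 [0.5404 0.0428 0.142 ]
wrist fork_mount [317. 161.] 0.17 [ 0.543  -0.0299  0.142 ]
scene fork_mount [343. 200.] 0.6 [0.5478 0.0363 0.142 ]
scene fork_mount [381. 289.] 0.49 [0.7838 0.1425 0.142 ]
scene end_stop [394. 216.] 0.66 [0.5375 0.1646 0.088 ]
side button_top [319. 211.] 0.66 [ 0.5362 -0.0329  0.106 ]
side button_top [318. 219.] 0.22 [0.5402 0.0011 0.106 ]
side fork_mount [313. 224.] 0.95 [0.5494 0.0531 0.142 ]
side end_stop [312. 271.] 0.59 [0.5474 0.1645 0.088 ]
3.35 [ 0.5444 -0.0595  0.2568] [179.9923   0.0017  90.0267] [-0.2551 -0.537  -0.5736] 0.0045922324314054365 [-14.254   20.776   80.7368   0.0002  78.4793 -14.2807]
```

View pics/wrist2.png

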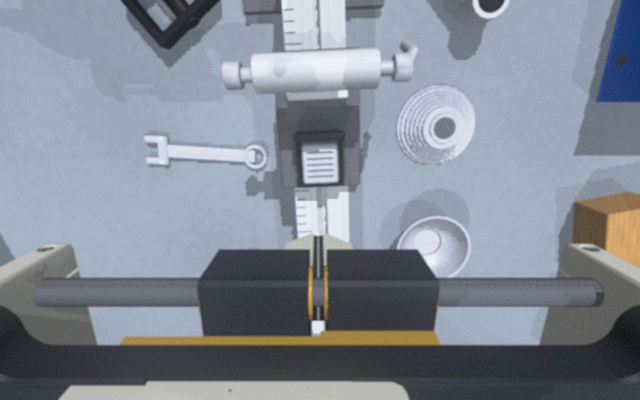

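The wrist picture shows the cap at (320,163), fork mount at (316,72) and closed fingertip at about (319,240). The rail runs slightly left going up. I'll check the rail direction and how close the camera housing comes.

```bash
python3 - <<'E'
from h import *
np.set_printoptions(precision=4,suppress=True)
c=bot.camera("wrist")
print(ray(c,(320,200)))
g=cv2.cvtColor(c["pixels"],cv2.COLOR_RGB2GRAY)
m=[r for r in bot.regions_of("wrist","stand")[:1]]
for r in (10,20,30,40,195,205,215,225):
    cols=np.where(m[0]["pixels"][r])[0] if m else []
    if len(cols): print(r,cols.min(),cols.max(),atz(c,(cols.min(),r),.075)[:2],atz(c,(cols.max(),r),.075)[:2])
for n in ("scene","side"):
    c=bot.camera(n)
    for k,z in dict(button_top=.106,end_stop=.088,fork_mount=.142,stand=0).items():
        for l in bot.landmark_of(n,k)[:1]: print(n,k,l["confidence"],atz(c,l["pixel"],z))
E
```

```text
(array([0.5437, 0.0189, 0.4149]), array([ 0.0079, -0.2985, -0.9544]))
10 242 351 [0.4715 0.1035] [0.576  0.1035]
20 282 344 [0.5096 0.095 ] [0.5695 0.095 ]
30 283 345 [0.5103 0.0863] [0.5707 0.0863]
40 284 405 [0.5109 0.0775] [0.6299 0.0774]
195 294 347 [ 0.5171 -0.0814] [ 0.5771 -0.0815]
205 295 347 [ 0.518  -0.0933] [ 0.5774 -0.0934]
215 295 347 [ 0.5177 -0.1055] [ 0.5777 -0.1055]
225 296 348 [ 0.5186 -0.1178] [ 0.5792 -0.1179]
scene button_top 0.72 [ 0.5521 -0.0414  0.106 ]
scene end_stop 0.92 [0.5357 0.1562 0.088 ]
scene fork_mount 0.63 [0.5521 0.0427 0.142 ]
scene stand 0.56 [ 0.5435 -0.1063  0.    ]
side button_top 0.39 [ 0.5396 -0.0279  0.106 ]
side end_stop 0.64 [0.5409 0.1651 0.088 ]
side fork_mount 0.61 [0.5423 0.0513 0.142 ]
side stand 0.63 [ 0.5491 -0.1074  0.    ]
```

{"method": "arm_command", "body": {
  "targets": [
    {"dp":[0.001,0.012,-0.02],"turn":1,"hand":255},
    {"dp":[0.001,0.025,-0.05],"turn":2,"hand":255},
    {"dp":[0.001,0.025,-0.085],"turn":2,"hand":255},
    {"dp":[0.001,0.025,-0.11],"turn":2,"hand":255},
    {"dp":[0.001,0.025,-0.125],"turn":2,"hand":255},
    {"dp":[0.001,0.025,-0.13],"turn":2,"hand":255},
    {"dp":[0.001,0.025,-0.13],"turn":2,"hand":255}
  ]
}}

```text
time: 4.82
eef_pos: [0.5458, -0.0347, 0.1272]
eef_rot: [179.9, 0.0, 92.0]
force: [-0.0, 0.7, 0.8]
gripper_width: 0.004
grasp_force: 0.0
```

```bash
python3 - <<'E'
from h import *
c=bot.camera("wrist");a=c["pixels"][:,:,::-1]
b=bot.camera("side")["pixels"][120:320,220:420,::-1]
d=bot.camera("scene")["pixels"][130:290,240:440,::-1]
for n in ("wrist",): print([ (l["pixel"],l["confidence"],atz(c,l["pixel"],.106)) for l in bot.landmark_of(n,"button_top")[:1]])
o=np.zeros((600,800,3),np.uint8); o[:250,:400]=cv2.resize(a,(400,250)); o[:400,400:]=cv2.resize(b,(400,400)); o[280:600,:400]=cv2.resize(d,(400,320))
cv2.imwrite("pics/m3.png",o)
E
```

```text
[([317.9, 236.7], 0.67, array([ 0.54534339, -0.0362805 ,  0.106     ]))]
```

View pics/m3.png

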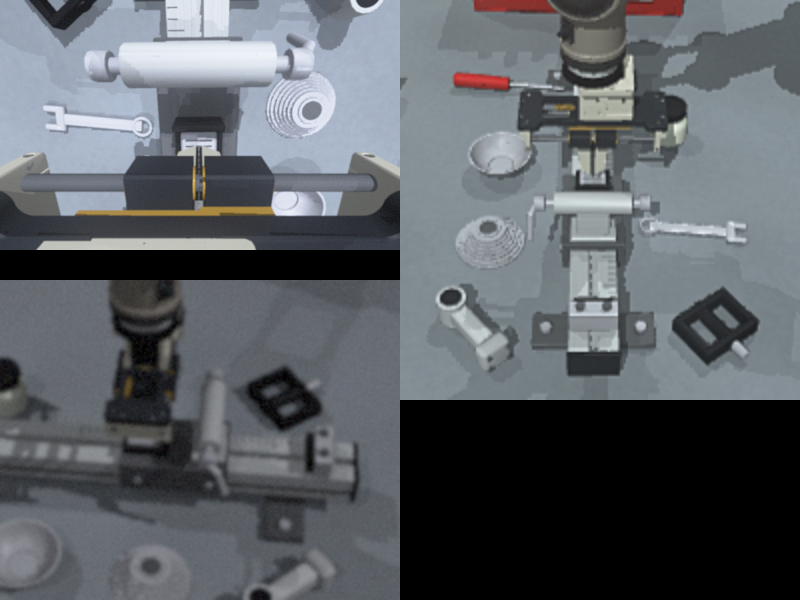

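The fingertip is over the cap, with the fence in front and the fork mount clear of the gripper. The rail yaw is about +2.5°. Next I press.

{"method": "arm_command", "body": {
  "targets": [
    {"dp":[0,0,-0.01],"turn":0.5,"hand":255},
    {"dp":[0,0,-0.018],"turn":0.5,"hand":255},
    {"dp":[0,0,-0.022],"turn":0.5,"hand":255},
    {"dp":[0,0,-0.0245],"turn":0.5,"hand":255},
    {"dp":[0,0,-0.0245],"turn":0.5,"hand":255},
    {"dp":[0,0,-0.0245],"turn":0.5,"hand":255}
  ]
}}

```text
time: 5.78
eef_pos: [0.5451, -0.0345, 0.1025]
eef_rot: [-180.0, -0.0, 92.5]
force: [-3.5, 0.3, 6.6]
gripper_width: 0.002
grasp_force: 2.9
```

{"method": "arm_command", "body": {
  "targets": [
    {"dp":[0,0.004,0],"turn":0,"hand":255},
    {"dp":[-0.0003,0.008,0],"turn":0,"hand":255},
    {"dp":[-0.0005,0.013,0],"turn":0,"hand":255},
    {"dp":[-0.001,0.02,0],"turn":0,"hand":255},
    {"dp":[-0.0013,0.03,0],"turn":0,"hand":255},
    {"dp":[-0.0017,0.04,0],"turn":0,"hand":255},
    {"dp":[-0.002,0.048,0],"turn":0,"hand":255},
    {"dp":[-0.0022,0.052,0],"turn":0,"hand":255}
  ]
}}

```text
time: 6.78
eef_pos: [0.5429, 0.0173, 0.1027]
eef_rot: [-180.0, 0.1, 92.5]
force: [-2.6, -3.7, 6.3]
gripper_width: 0.005
grasp_force: 2.9
```

```bash
python3 - <<'E'
from h import *
np.set_printoptions(precision=4,suppress=True)
s=bot.state();print(s["time"],s["eef_pos"],s["force"])
b=bot.camera("side");d=bot.camera("scene");w=bot.camera("wrist")
for n,c in (("side",b),("scene",d),("wrist",w)):
    for k,z in dict(fork_mount=.142,end_stop=.088,button_top=.102).items():
        for l in bot.landmark_of(n,k)[:1]: print(n,k,l["confidence"],atz(c,l["pixel"],z))
b=b["pixels"][120:320,220:420,::-1]; d=d["pixels"][130:290,240:440,::-1]
o=np.zeros((600,800,3),np.uint8); o[:250,:400]=cv2.resize(w["pixels"][:,:,::-1],(400,250)); o[:400,400:]=cv2.resize(b,(400,400)); o[280:600,:400]=cv2.resize(d,(400,320))
cv2.imwrite("pics/m4.png",o)
E
```

```text
6.775 [0.5429 0.0173 0.1027] [-2.5619 -3.664   6.3272]
side fork_mount 0.7 [0.5382 0.0954 0.142 ]
side end_stop 0.57 [0.5495 0.1615 0.088 ]
scene fork_mount 0.82 [0.5432 0.094  0.142 ]
scene end_stop 0.72 [0.5366 0.1663 0.088 ]
wrist fork_mount 0.63 [0.5398 0.0946 0.142 ]
```

View pics/m4.png

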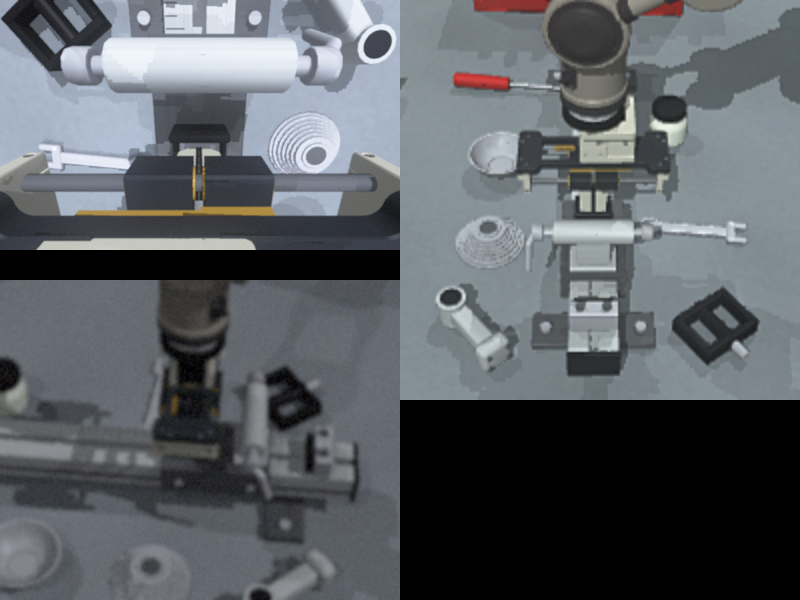

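The carriage slides freely with the finger, pushed at 3.7 N. About 44 mm remains.

{"method": "arm_command", "body": {
  "targets": [
    {"dp":[-0.0008,0.007,0],"turn":0,"hand":255},
    {"dp":[-0.0012,0.015,0],"turn":0,"hand":255},
    {"dp":[-0.0016,0.023,0],"turn":0,"hand":255},
    {"dp":[-0.0018,0.029,0],"turn":0,"hand":255},
    {"dp":[-0.002,0.033,0],"turn":0,"hand":255},
    {"dp":[-0.002,0.036,0],"turn":0,"hand":255},
    {"dp":[-0.002,0.036,0],"turn":0,"hand":255}
  ]
}}

```text
time: 8.25
eef_pos: [0.5413, 0.0534, 0.1027]
eef_rot: [180.0, 0.0, 92.5]
force: [-2.1, -0.4, 6.2]
gripper_width: 0.005
grasp_force: 2.9
```

{"method": "arm_command", "body": {
  "targets": [
    {"dp":[0,0.0015,0],"turn":0,"hand":255},
    {"dp":[0,0.003,0],"turn":0,"hand":255},
    {"dp":[0,0.0045,0],"turn":0,"hand":255},
    {"dp":[0,0.0045,0],"turn":0,"hand":255}
  ]
}}

```text
time: 8.75
eef_pos: [0.5412, 0.0577, 0.1027]
eef_rot: [180.0, 0.0, 92.5]
force: [-2.7, -0.9, 5.6]
gripper_width: 0.003
grasp_force: 2.9
```

{"method": "arm_command", "body": {
  "targets": [
    {"dp":[0,0.001,0],"turn":0,"hand":255},
    {"dp":[0,0.002,0],"turn":0,"hand":255},
    {"dp":[-0.0002,0.003,0],"turn":0,"hand":255}
  ]
}}

```text
time: 9.12
eef_pos: [0.541, 0.0604, 0.1027]
eef_rot: [180.0, 0.0, 92.5]
force: [-2.4, -1.9, 6.2]
gripper_width: 0.004
grasp_force: 2.9
```

{"method": "arm_command", "body": {
  "targets": [
    {"dp":[0,0.001,0],"turn":0,"hand":255},
    {"dp":[0,0.002,0],"turn":0,"hand":255}
  ]
}}

```text
time: 9.38
eef_pos: [0.5413, 0.0621, 0.1028]
eef_rot: [179.9, 0.1, 92.5]
force: [-1.6, -4.1, 5.1]
gripper_width: 0.008
grasp_force: 2.9
```

```bash
python3 - <<'E'
from h import *
np.set_printoptions(precision=4,suppress=True)
s=bot.state();print(s["time"],s["eef_pos"],s["force"])
w=bot.camera("wrist");b=bot.camera("side")
for n,c in (("wrist",w),("side",b)):
    for k,z in dict(fork_mount=.142,end_stop=.088).items():
        for l in bot.landmark_of(n,k)[:1]: print(n,k,l["confidence"],atz(c,l["pixel"],z))
o=np.zeros((600,800,3),np.uint8); o[:400,:640]=w["pixels"][:,:,::-1]; o[400:,:400]=cv2.resize(b["pixels"][200:300,220:420,::-1],(400,200))
cv2.imwrite("pics/m5.png",o)
E
```

```text
9.375 [0.5413 0.0621 0.1028] [-1.6292 -4.121   5.0851]
wrist fork_mount 0.87 [0.5375 0.1375 0.142 ]
wrist end_stop 0.83 [0.536  0.1632 0.088 ]
side fork_mount 0.64 [0.5428 0.1448 0.142 ]
side end_stop 0.8 [0.536  0.1603 0.088 ]
```

View pics/m5.png

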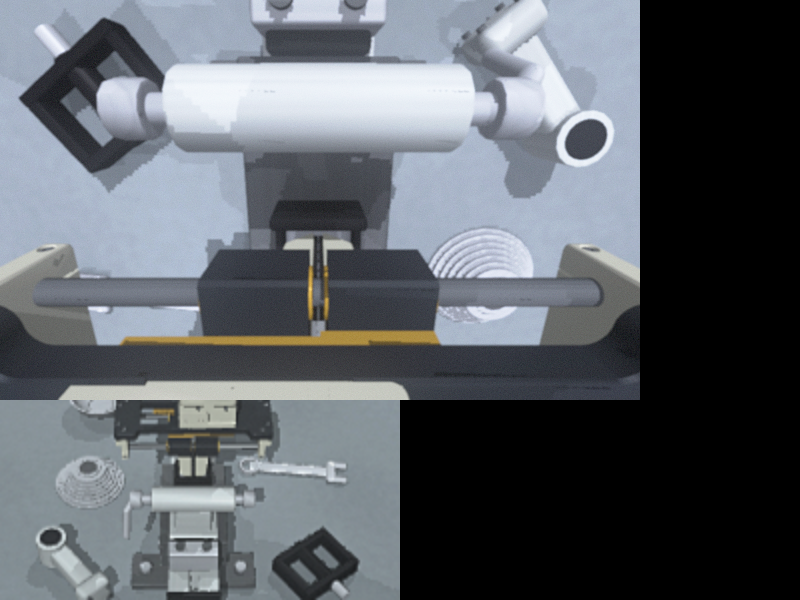

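The wrist view puts the barrel about 25 mm from the stop face and the carriage edge at the buffer, so it is at the stop or nearly there. I'll press on gently to confirm.

{"method": "arm_command", "body": {
  "targets": [
    {"dp":[0,0.001,0],"turn":0,"hand":255},
    {"dp":[0,0.002,-0.0003],"turn":0,"hand":255},
    {"dp":[0,0.003,-0.0005],"turn":0,"hand":255}
  ]
}}

```text
time: 10.05
eef_pos: [0.5418, 0.0649, 0.1025]
eef_rot: [179.9, 0.1, 92.5]
force: [-1.0, -3.5, 5.7]
gripper_width: 0.004
grasp_force: 2.9
```

{"method": "arm_command", "body": {
  "targets": [
    {"dp":[0,0.001,0],"turn":0,"hand":255},
    {"dp":[0,0.002,0],"turn":0,"hand":255}
  ]
}}

```text
time: 10.3
eef_pos: [0.542, 0.0669, 0.1026]
eef_rot: [179.9, 0.1, 92.5]
force: [-0.2, -4.7, 5.8]
gripper_width: 0.006
grasp_force: 2.9
```

{"method": "arm_command", "body": {
  "targets": [
    {"dp":[0,0.001,0],"turn":0,"hand":255},
    {"dp":[0,0.002,0],"turn":0,"hand":255}
  ]
}}

```text
time: 10.55
eef_pos: [0.542, 0.0689, 0.1026]
eef_rot: [179.9, 0.1, 92.5]
force: [-0.1, -4.0, 6.0]
gripper_width: 0.009
grasp_force: 2.9
```

{"method": "arm_command", "body": {
  "targets": [
    {"dp":[0,0.001,0],"turn":0,"hand":255},
    {"dp":[0,0.0015,0],"turn":0,"hand":255}
  ]
}}

```text
time: 10.8
eef_pos: [0.5421, 0.07, 0.1026]
eef_rot: [179.9, 0.1, 92.5]
force: [0.2, -8.3, 5.9]
gripper_width: 0.003
grasp_force: 4.6
```

{"method": "arm_command", "body": {
  "targets": [
    {"dp":[0,0.0005,0],"turn":0,"hand":255},
    {"dp":[0,0.001,0],"turn":0,"hand":255},
    {"dp":[0,0.001,0],"turn":0,"hand":255}
  ]
}}

```text
time: 11.18
eef_pos: [0.5421, 0.07, 0.1026]
eef_rot: [179.9, 0.2, 92.5]
force: [-0.5, -10.3, 6.1]
gripper_width: 0.005
grasp_force: 6.1
```

The finger has stopped advancing at 10 N, so the carriage rests against the stop. I'll lift straight up so it locks there, then retreat.

{"method": "arm_command", "body": {
  "targets": [
    {"dp":[0,0,0.002],"turn":0,"hand":255},
    {"dp":[0,0,0.004],"turn":0,"hand":255},
    {"dp":[0,-0.002,0.007],"turn":0,"hand":255},
    {"dp":[0,-0.008,0.014],"turn":0,"hand":255},
    {"dp":[0,-0.02,0.04],"turn":0,"hand":255},
    {"dp":[0,-0.05,0.08],"turn":0,"hand":255},
    {"dp":[0,-0.08,0.12],"turn":0,"hand":255},
    {"dp":[0,-0.08,0.12],"turn":0,"hand":255}
  ]
}}

```text
time: 12.18
eef_pos: [0.5427, -0.0095, 0.2253]
eef_rot: [179.6, 0.1, 92.4]
force: [-1.0, 1.0, -0.5]
gripper_width: 0.004
grasp_force: 0.0
```

```bash
python3 - <<'E'
from h import *
np.set_printoptions(precision=4,suppress=True)
s=bot.state();print(s["time"],s["eef_pos"],s["force"])
w=bot.camera("wrist");b=bot.camera("side")
for n,c in (("wrist",w),("side",b)):
    for k,z in dict(fork_mount=.142,end_stop=.088,button_top=.106).items():
        for l in bot.landmark_of(n,k)[:1]: print(n,k,l["confidence"],atz(c,l["pixel"],z))
o=np.zeros((600,800,3),np.uint8); o[:400,:640]=w["pixels"][:,:,::-1]; o[400:,:400]=cv2.resize(b["pixels"][200:300,220:420,::-1],(400,200))
cv2.imwrite("pics/m6.png",o)
E
```

```text
12.175 [ 0.5427 -0.0095  0.2253] [-1.0429  1.0129 -0.472 ]
wrist button_top 0.62 [0.5397 0.0566 0.106 ]
side fork_mount 0.78 [0.5407 0.1435 0.142 ]
side button_top 0.65 [0.5428 0.0618 0.106 ]
```

View pics/m6.png

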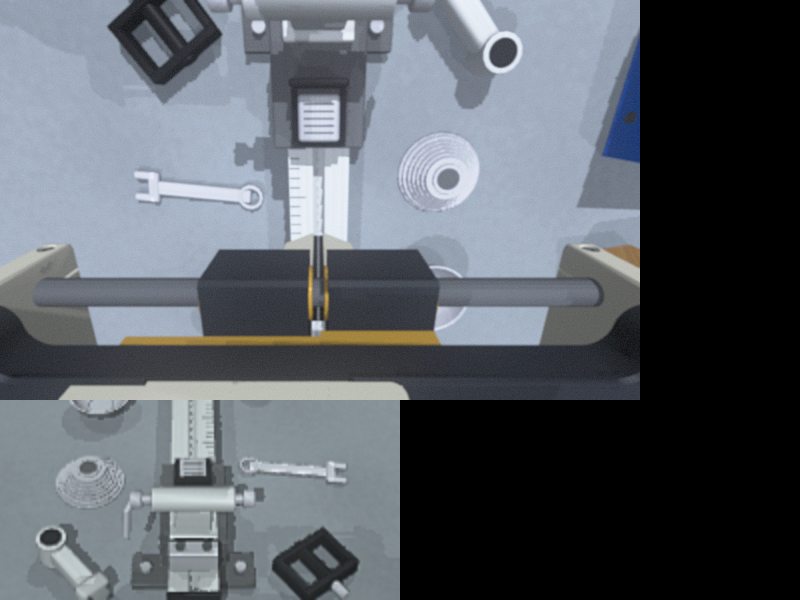

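The pictures show the cap up at (319,118), with its centre about 107 mm from the stop face, which matches the full-length position. The loose items are undisturbed and the arm is clear, so I'm handing the job in.

```bash
python3 -c "
from plant import bot
print(bot.job_done())"
```

```text
the job is handed in; nothing more can be done
None
```

The carriage is pushed against the end stop and locked with the button up; the arm is clear, the tools and parts around the stand look undisturbed, and the job was handed in at about 12 s.

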